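# Gauge the empty locking-pin tube of a layout section

### The arm

A 6-joint arm with a two-finger parallel gripper is mounted at the origin on the work surface. World frame = base frame: x ahead of the robot, y to its left, z up, the work surface at z = 0. Lengths are in m, angles in rad, forces in N, time in s.
With the tool pointing down it reaches from about 0.35 to 0.975 m from the base axis. Payload 7.1 kg.
Tool frame: the origin (TCP) lies where the fingers leave the gripper's body, on its centre line; the fingertips stand env.finger_overhang ahead of it and the grasp point (between the pads) lies 61 mm ahead of it (env.finger_overhang is the distance from the TCP to the fingertips, in m); z points along the fingers, y is the direction in which the jaws open and shut (so a half turn about z gives the same grasp; the last joint's range is limited). The gripper opens to 88 mm and grips with 3 to 60 N. Pads are 20 mm wide; open, the fingers measure 115 mm over their backs; the gripper's body (75 mm by 178 mm) begins 61 mm behind the grasp point.
Start: joints at [-1.281, 0.423, 1.63, -0, 1.089, -0.019], TCP at [0.19, -0.595, 0.303] pointing down, gripper open.
Joint ranges: [-3, 3], [-0.9, 2.11], [0.09, 2.58], [-1.31, 4.45], [0.11, 2.69], [-2.54, 2.54]. Speed limits (rad/s): [2.39, 2.39, 3.01, 3.14, 3.14, 3.14].

### API

Orientations are given as [roll, pitch, yaw] about the fixed x, y, z axes, in that order (R = Rz(yaw) Ry(pitch) Rx(roll)).
In Python, from cell import env gives the robot as it stands. Calls block until the motion is done:
- env.movep(position, orientation): joint-space move of the TCP to a pose.
- env.servo_line(position, frame=None, feed=0.15, max_force=None): straight line of the TCP; frame=None keeps the orientation; feed is the mean speed in m/s. With max_force (N) it stops when the force on the tool has changed by that much, and returns True; else False.
- env.move_joints(angles): joint-space move.
- env.grip(opening, squeeze=None): finger opening in m; squeeze is the grip in N (None keeps the last); returns when the fingers have stopped.
- env.wait(seconds).
- env.ik(position, orientation): joint angles nearest the present ones, or None.
- env.get_image(name): name is "side" or "top"; returns (picture, depth): 400x640x3 uint8, red, green, blue; 400x640 float32, m along the optical axis (not along the pixel's ray), 0 where there is no reading.
- env.camera_params(name): a dict with "mtx" (3x3 intrinsics, pixels), "position" and "attitude" of the camera in the world. Camera axes: x right, y down, z forward; pixel columns grow to the right and rows downward; lengths in m; the calibration is good to about 2 mm. A picture is of the moment at which its call begins. camera_params takes no time and is no camera call.
A pose or a line that the arm cannot do raises env.Unreachable and nothing moves.
- env.hand_in(): hands the job in, once; it reports no verdict.
Readings, each from a call of its own:
- env.read_clock(): time.
- env.read_joint_pos(): joint angles.
- env.read_qd(): joint speeds.
- env.read_joint_torque(): joint torques, N m.
- env.read_ee_pos(): TCP position.
- env.read_eef_rot(): TCP orientation.
- env.read_wrist_force(): force on the tool from outside, world axes, zero at the start.
- env.read_ft_torque(): the same for the moment, N m.
- env.read_finger_gap(): finger opening in m.
Only numpy, scipy, OpenCV 4.12 (cv2) and the standard library are available. Lean on these libraries where they do the work, as an engineer would, in place of code of your own. Each camera call takes 0.05 s, during which the arm holds its last target. There are 200 camera calls.

### The job

Two of the three sloping guide tubes on the block hold a locking pin. Take the gauge rod from its cradle, slide it tip first into the empty tube, gently, until its collar stops on the mouth, and draw it out again. Finish still holding the rod in the gripper, clear of everything and level, its tip still and a finger's breadth or two above the middle of the white card on the reading plinth; leave the pins, the model wagon and the glue pot alone.

Things in the scene. Friction and masses are not known exactly. Their poses are not given: they have to be found in the camera images.
- gauge: loose gauge rod, about 120 g, level in its cradle, axis 55 mm up. Origin on its axis, mid free handle: grip here, across y. x axis runs from tip (-x, towards the robot at first) to handle end; z up. Handle: flat-sided aluminium bar 14 x 14 mm, x = -45 to 65 mm; collar: steel disc 30 mm wide, x = -53 to -45; shaft 8 mm thick, x = -143 (tip) to -53. Balances between x = -40 and 0
- gauge_tip (a point): the end of the gauge rod's thin shaft, on its axis, 143 mm from the rod's origin
- gauge_collar (a point): the centre of the collar's face that looks to the tip (the face that stops on the tube's mouth), 90 mm from the tip, 53 mm from the rod's origin
- cradle: the rod's fixed wooden cradle: base 190 x 60 x 8 mm, two notched posts 40 mm wide, 10 thick, at x = 50 (under the handle, 59 mm high) and x = -95 mm (under the shaft, 60 mm high). Origin on the table below the rod's origin (within 4 mm along x), axes as the rod's. The rod lifts straight up out of it
- block: the fixed wooden block that carries the three tubes, base 190 mm wide (y), from x = -115 to +25 mm. Origin on the table right below the middle mouth; x axis level, the way the mouths look. A sloping board lies under the tubes and a thin strap crosses over them 55 mm behind the mouths; nothing of it stands higher than 120 mm except the pins, up to 140 mm
- tube_left: left (robot's left, +y) of 3 equal parallel guide tubes, 55 mm apart on a fixed block. Origin: centre of its open mouth, 105 mm above the table. z points out of the mouth, 35 degrees above level, outward from the robot turned by the block's yaw; y level, across. 105 mm long, bore 14, outside 20 mm; mouth flares over the last 10 mm to 22 inside, 28 outside. One tube is empty; which one varies
- tube_mid: middle of 3 equal parallel guide tubes, 55 mm apart on a fixed block. Origin: centre of its open mouth, 105 mm above the table. z points out of the mouth, 35 degrees above level, outward from the robot turned by the block's yaw; y level, across. 105 mm long, bore 14, outside 20 mm; mouth flares over the last 10 mm to 22 inside, 28 outside. One tube is empty; which one varies
- tube_right: right (-y) of 3 equal parallel guide tubes, 55 mm apart on a fixed block. Origin: centre of its open mouth, 105 mm above the table. z points out of the mouth, 35 degrees above level, outward from the robot turned by the block's yaw; y level, across. 105 mm long, bore 14, outside 20 mm; mouth flares over the last 10 mm to 22 inside, 28 outside. One tube is empty; which one varies
- pin_a: one of two equal loose steel locking pins, each standing in a tube: 12 mm shank in the tube, 28 mm flange 5 mm thick lying on the mouth, knob 14 mm wide and 36 mm long beyond it. Origin: on its axis at the flange's underside, so at the mouth's centre of the tube it is in. Leave it in its tube
- pin_b: one of two equal loose steel locking pins, each standing in a tube: 12 mm shank in the tube, 28 mm flange 5 mm thick lying on the mouth, knob 14 mm wide and 36 mm long beyond it. Origin: on its axis at the flange's underside, so at the mouth's centre of the tube it is in. Leave it in its tube
- plinth_top (a point): the centre of the white card on top of the fixed reading plinth, a wooden block 64 x 64 mm; the card is 54 x 54 mm, its face 60 mm above the table
- plinth: the same fixed reading plinth; origin on the table below its middle
- wagon: bystander: loose model goods wagon, 110 x 44 x 48 mm high, origin under its middle; leave alone
- pot: bystander: loose glass glue pot, 48 mm wide, 60 mm high, origin under its middle; leave alone
Things that resemble listed ones, but are neither listed nor needed, are in the scene too. What is shaped like the gauge but orange is not meant. Leave any red look-alike of the pin_a alone.

How it is judged:
On the way, in this order (a step that is already met when the one before it is completed fails the run):
1. the rod is in the empty tube, its collar stopped on the mouth (within 3 mm) (((z of gauge_collar in the frame of tube_left below 0.003 m and distance between gauge_collar and tube_left below 0.009 m and angle between the x axis of gauge and the z axis of tube_left, either way round below 0.14 rad and distance between each of pin_a, pin_b and tube_left above 0.03 m) or (z of gauge_collar in the frame of tube_mid below 0.003 m and distance between gauge_collar and tube_mid below 0.009 m and angle between the x axis of gauge and the z axis of tube_mid, either way round below 0.14 rad and distance between each of pin_a, pin_b and tube_mid above 0.03 m) or (z of gauge_collar in the frame of tube_right below 0.003 m and distance between gauge_collar and tube_right below 0.009 m and angle between the x axis of gauge and the z axis of tube_right, either way round below 0.14 rad and distance between each of pin_a, pin_b and tube_right above 0.03 m))), for 0.1 s.
2. the rod is drawn out: its tip is outside the tube's mouth (z of gauge_tip in the frame of tube_mid above 0.005 m), for 0.1 s.
At the end, for the whole second after the job is handed in: the gripper holds the rod still (under 20 mm/s), level within 8 degrees, touching nothing else, the tip within 22 mm of the card's middle seen from above and 8 to 55 mm above the card; both pins are seated in their tubes (within 12 mm) (horizontal distance between gauge_tip and plinth_top below 0.022 m and z of gauge_tip in the frame of plinth_top between 0.008 and 0.055 m and angle between gauge's own x axis and vertical between 1.4308 and 1.7108 rad and contact force between the fingers and gauge above 1 N and linear speed of gauge below 0.02 m/s and height (world z) of gauge above 0.06 m and contact force between gauge and plinth below 0.05 N and contact force between gauge and cradle below 0.05 N and contact force between gauge and block below 0.05 N and contact force between gauge and wagon below 0.05 N and contact force between gauge and pot below 0.05 N and (distance between pin_a and tube_left below 0.012 m or distance between pin_a and tube_mid below 0.012 m or distance between pin_a and tube_right below 0.012 m) and (distance between pin_b and tube_left below 0.012 m or distance between pin_b and tube_mid below 0.012 m or distance between pin_b and tube_right below 0.012 m)); the arm keeps its last pose, push and grip.
It fails at once if a pin is pulled or knocked out of place (moved over 12 mm) (distance of any of pin_a, pin_b from where it was at the start of the episode above 0.012 m).
It fails at once if the wagon or the glue pot is pushed aside (moved over 20 mm) (distance of any of wagon, pot from where it was at the start of the episode above 0.02 m).
It fails at once if the rod is rammed into a tube (over 45 N) (contact force between gauge and tube_left above 45 N or contact force between gauge and tube_mid above 45 N or contact force between gauge and tube_right above 45 N).
It also fails if it takes over 51 s, if anything falls off the work surface, if the arm or the gripper's body presses on something with over 40 N, if the wrist force passes 120 N, or if a joint passes its speed limit or range.

## Working session

There is one attempt and no reset: what is moved stays moved. The work goes in short steps, each a Python script; the robot and the scene stay as the last script left them, time stands still between calls to the robot, and variables do not carry over. Pictures are saved under pics/ and viewed, about 8 in all and at most 12, crops included, and the job is handed in when it is done.

```bash
mkdir -p pics
cat > h.py <<'E'
import numpy as np, cv2
from scipy.spatial.transform import Rotation as R
from cell import env
def cam(n):
    p=env.camera_params(n); a=np.array(p["attitude"],float)
    Rm=a if a.shape==(3,3) else (R.from_euler('xyz',a).as_matrix() if a.size==3 else R.from_quat(a).as_matrix())
    return np.array(p["mtx"]),np.array(p["position"]),Rm
def pts(n,d):
    K,t,Rm=cam(n); v,u=np.mgrid[:400,:640]
    c=np.stack([(u-K[0,2])/K[0,0]*d,(v-K[1,2])/K[1,1]*d,d],-1)
    return c@Rm.T+t
def ray(n,u,v,z):
    K,t,Rm=cam(n); r=Rm@np.linalg.solve(K,[u,v,1.]); return t+r*(z-t[2])/r[2]
def snap(n,f):
    im,d=env.get_image(n); cv2.imwrite(f'pics/{f}.png',im[:,:,::-1]); np.savez(f'pics/{f}.npz',im=im,d=d); return im,d
E
python3 - <<'E'
from h import *
for n in("top","side"):
    print(n,env.camera_params(n)); im,d=snap(n,n+"0"); P=pts(n,d); print(P[200,320],P[350,320],P[200,100])
print(env.finger_overhang,env.read_clock(),env.read_eef_rot())
E
```

```text
top {'mtx': array([[364.8785602 ,   0.        , 318.6161413 ],
       [  0.        , 364.8785602 , 201.61507692],
       [  0.        ,   0.        ,   1.        ]]), 'position': array([ 0.45841085, -0.09183818,  0.96486084]), 'attitude': array([-3.02991257,  0.0289612 , -1.55242362])}
[ 0.57015812 -0.06559317  0.00305846] [ 0.18656334 -0.07243975  0.00148519] [0.56114795 0.52843046 0.00393221]
side {'mtx': array([[371.60117716,   0.        , 314.61564851],
       [  0.        , 371.60117716, 199.80842356],
       [  0.        ,   0.        ,   1.        ]]), 'position': array([0.28648533, 0.58344371, 0.8194529 ]), 'attitude': array([-2.37897123, -0.00798558, -2.76026476])}
[ 0.55595019 -0.1502346   0.001079  ] [0.38917693 0.27863083 0.01208945] [ 1.30156486  0.0317523  -0.1187392 ]
0.08 0.1 [-3.14024917e+00 -9.32036498e-07  3.08853244e-01]
```

View pics/top0.png

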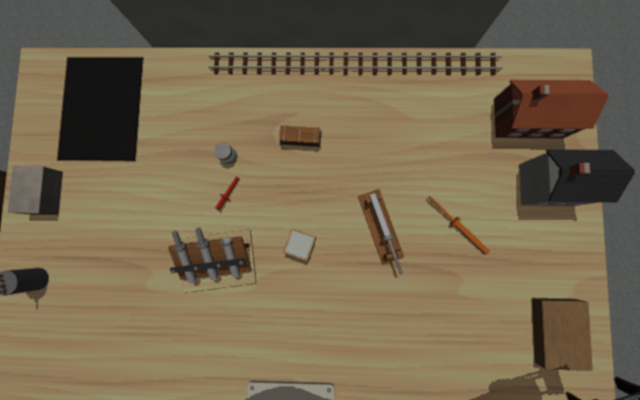

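View pics/side0.png

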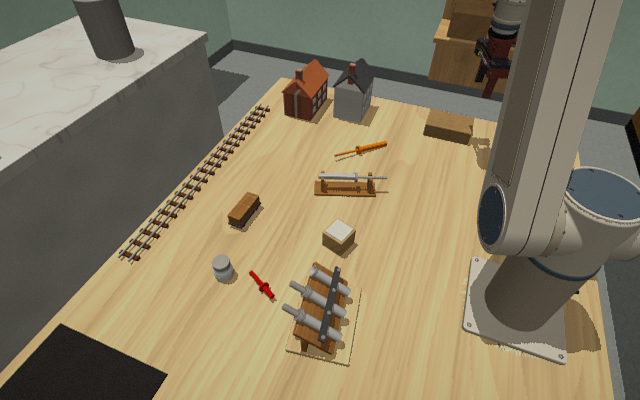

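Top view: the rod in its cradle is at about (382,220). The orange look-alike is at (458,222) and the red one at (228,193), both excluded by colour. The tubes are at about (185,258), (208,254) and (232,258); the two left ones have knobs and the right one looks empty. I'll confirm this in an enlarged crop and measure it.

Run:
```python
from h import *
a=np.load('pics/top0.npz'); b=np.load('pics/side0.npz')
def crop(im,x,y,w,h,W,H): return cv2.resize(im[y:y+h,x:x+w,::-1],(W,H),interpolation=cv2.INTER_CUBIC)
t1=crop(a['im'],155,222,110,82,400,300);t2=crop(a['im'],335,180,100,100,300,300)
s1=crop(b['im'],270,250,100,120,250,300);s2=crop(b['im'],305,160,100,50,500,250); s2=cv2.copyMakeBorder(s2,0,50,0,0,cv2.BORDER_CONSTANT)
r1=np.hstack([t1,t2,np.zeros((300,50,3),np.uint8)]);r2=np.hstack([s1,s2])
cv2.imwrite('pics/crops.png',np.vstack([r1,r2]))
for n,f,boxes in(("top",a,dict(rod=(350,185,60,100),blk=(160,225,100,70),pl=(280,225,40,40),pot=(210,138,30,30),wag=(275,120,50,32))),("side",b,dict(rod=(310,165,85,35),blk=(280,255,80,100),pl=(318,215,40,40)))):
    P=pts(n,f['d']);hsv=cv2.cvtColor(f['im'],cv2.COLOR_RGB2HSV)
    for k,(x,y,w,h) in boxes.items():
        s=np.s_[y:y+h,x:x+w]; p=P[s].reshape(-1,3);q=hsv[s].reshape(-1,3)
        if k=='rod': m=(p[:,2]>.045)&(p[:,2]<.075)&(q[:,1]<70)
        elif k=='blk': m=(p[:,2]>.04)&(q[:,1]<60)&(q[:,2]>80)
        elif k=='pl': m=(p[:,2]>.05)&(q[:,1]<60)
        else: m=p[:,2]>.02
        g=p[m]; print(n,k,m.sum(),g.mean(0).round(4),g.min(0).round(3),g.max(0).round(3))
        if k=='rod':
            v=cv2.fitLine(g[:,:2].astype(np.float32),cv2.DIST_HUBER,0,.01,.01).ravel(); v[:2]*=np.sign(v[0])
            s_=(g[:,:2]-v[2:])@v[:2]; dev=(g[:,:2]-v[2:])@[-v[1],v[0]]
            print(' dir',np.degrees(np.arctan2(v[1],v[0])),v[2:],'ends',v[2:]+s_.min()*v[:2],v[2:]+s_.max()*v[:2],s_.max()-s_.min())
            for c in np.arange(s_.min(),s_.max(),.01):
                k2=(s_>=c)&(s_<c+.01)
                if k2.any(): print('  %.3f w[%.3f %.3f] mid %.4f z %.4f n%d'%(c-s_.min(),dev[k2].min(),dev[k2].max(),np.median(dev[k2]),np.median(g[k2,2]),k2.sum()))
```

```text
top rod 437 [ 0.4987 -0.2255  0.0625] [ 0.388 -0.267  0.048] [ 0.582 -0.191  0.073]
 dir 20.064524 [ 0.49871504 -0.22553523] ends [ 0.38791186 -0.26600566] [ 0.58060095 -0.19562672] 0.20513966486870466
  0.000 w[-0.004 0.002] mid -0.0006 z 0.0602 n12
  0.010 w[-0.004 0.003] mid -0.0003 z 0.0599 n13
  0.020 w[-0.004 0.003] mid -0.0004 z 0.0604 n13
  0.030 w[-0.004 0.003] mid 0.0005 z 0.0605 n13
  0.040 w[-0.006 0.003] mid -0.0008 z 0.0599 n14
  0.050 w[-0.006 0.003] mid 0.0001 z 0.0597 n14
  0.060 w[-0.004 0.003] mid -0.0004 z 0.0604 n12
  0.070 w[-0.005 0.003] mid -0.0005 z 0.0599 n14
  0.080 w[-0.009 0.013] mid 0.0004 z 0.0628 n20
  0.090 w[-0.013 0.013] mid 0.0017 z 0.0682 n37
  0.100 w[-0.008 0.007] mid 0.0002 z 0.0642 n26
  0.110 w[-0.007 0.007] mid 0.0006 z 0.0637 n26
  0.120 w[-0.008 0.007] mid 0.0003 z 0.0634 n26
  0.130 w[-0.007 0.007] mid 0.0004 z 0.0628 n26
  0.140 w[-0.007 0.006] mid 0.0001 z 0.0636 n26
  0.150 w[-0.008 0.006] mid -0.0001 z 0.0631 n26
  0.160 w[-0.007 0.007] mid -0.0003 z 0.0630 n25
  0.170 w[-0.007 0.006] mid 0.0011 z 0.0629 n25
  0.180 w[-0.011 0.006] mi
[... 1112 characters left out ...]
14 n26
  0.100 w[-0.010 0.006] mid 0.0010 z 0.0589 n23
  0.110 w[-0.008 0.006] mid 0.0002 z 0.0589 n18
  0.120 w[-0.009 0.005] mid 0.0009 z 0.0593 n19
  0.130 w[-0.013 0.003] mid -0.0002 z 0.0596 n25
  0.140 w[-0.013 0.004] mid -0.0001 z 0.0595 n18
  0.150 w[-0.013 0.003] mid -0.0005 z 0.0592 n18
  0.160 w[-0.013 0.004] mid -0.0010 z 0.0596 n24
  0.170 w[-0.013 0.003] mid -0.0006 z 0.0588 n18
  0.180 w[-0.013 0.005] mid -0.0020 z 0.0601 n16
  0.190 w[-0.011 0.004] mid -0.0022 z 0.0606 n14
  0.200 w[-0.011 0.003] mid -0.0019 z 0.0599 n10
side blk 1399 [0.4182 0.2153 0.0927] [0.286 0.11  0.041] [0.486 0.583 0.819]
side pl 342 [ 0.4496 -0.0103  0.066 ] [ 0.286 -0.049  0.055] [0.484 0.583 0.819]
```

View pics/crops.png

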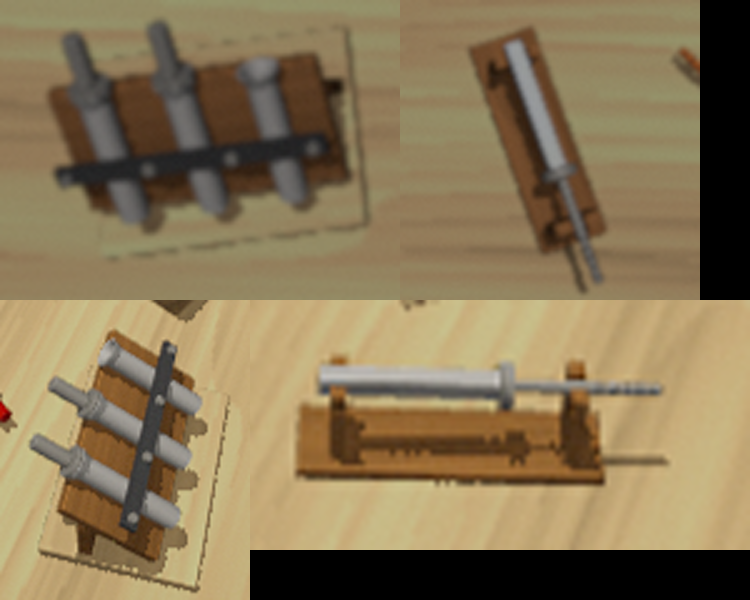

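The crops agree: the right tube's flared mouth is open at px (226,242), and the left and middle tubes hold knobbed pins. The steel rod fits the given sizes: 205 mm long measured (208 given), with the collar about 90 mm from the tip. Next I fit the block from the depth points and pick up the rod.

```bash
cat >> h.py <<'E'
def tool(pos,yaw,slope,grasp_x=0.):
    """TCP pose so that rod origin is at pos, rod x axis at yaw, tilted up by slope"""
    Rr=R.from_euler('xyz',[0,-slope,yaw]); Rt=Rr*R.from_euler('x',np.pi)
    return np.asarray(pos)+Rr.apply([grasp_x,0,.061]),Rt.as_euler('xyz')
E
python3 - <<'E'
from h import *
from scipy.optimize import least_squares
S=np.radians(35); C=[]
for n,bx,pb in(("top",(160,225,100,70),(280,225,40,40)),("side",(280,255,80,100),(318,215,40,40))):
    f=np.load(f'pics/{n}0.npz');P=pts(n,f['d']);hsv=cv2.cvtColor(f['im'],cv2.COLOR_RGB2HSV)
    def get(b,c): 
        x,y,w,h=b; s=np.s_[y:y+h,x:x+w]; return P[s][(f['d'][s]>.1)&c(P[s],hsv[s])]
    g=get(pb,lambda p,q:(p[...,2]>.055)&(p[...,2]<.07)&(q[...,1]<60))
    print(n,'card',len(g),g.mean(0),cv2.minAreaRect((g[:,:2]*1000).astype(np.float32)))
    t=get(bx,lambda p,q:(p[...,2]>.045)&(p[...,2]<.16)&(q[...,1]<60)&(q[...,2]>70))
    C.append(t-[0,0,np.median(g[:,2])-.06])
def local(p,q):
    yaw=p[0]; M=np.array([[np.cos(yaw)*np.cos(S),np.sin(yaw)*np.cos(S),np.sin(S)],[-np.sin(yaw),np.cos(yaw),0]]); M=np.vstack([M,np.cross(M[0],M[1])])
    return (q-[p[1],p[2],.105])@M.T
def fit(Q,p):
  for it in range(6):
    L=local(p,Q); k=np.round(L[:,1]/.055).clip(-1,1)
    r=np.hypot(L[:,1]-.055*k,L[:,2]); m=(L[:,0]<-.014)&(L[:,0]>-.1)&(abs(L[:,0]+.055)>.012)&(abs(r-.01)<.012/(1+it*.5))
    def res(p):
        L=local(p,Q[m]); return np.hypot(L[:,1]-.055*k[m],L[:,2])-.01
    o=least_squares(res,p,loss='soft_l1',f_scale=.002); p=o.x
  print('yaw %.2f mid mouth'%np.degrees(p[0]),p[1:],m.sum(),'rms',np.sqrt((res(p)**2).mean()))
  return p
p0=[np.radians(12),.45,.20]
for q in C: print(fit(q,p0))
Q=np.vstack(C);p=fit(Q,p0)
for q in C:
  L=local(p,q)
  for k in(-1,0,1):
    l=L[(abs(L[:,1]-.055*k)<.017)&(abs(L[:,2])<.018)]; 
    print(k,'axial',l[:,0].min().round(4),l[:,0].max().round(4), 'flare',[round(float((np.ptp(l[(l[:,0]>a)&(l[:,0]<a+.004),1]) if ((l[:,0]>a)&(l[:,0]<a+.004)).any() else 0)*1000)) for a in np.arange(-.02,.044,.004)])
np.save('blk.npy',p)
o=np.array([.5196,-.2161,.055]);yaw=np.radians(20.4)
a=tool(o+[0,0,.1],yaw,0);env.grip(.06,5);env.movep(*a)
env.servo_line(tool(o,yaw,0)[0],feed=.12,max_force=15)
env.grip(0,40);print('gap',env.read_finger_gap())
env.servo_line(a[0]+[0,0,.03],feed=.12);print(env.read_finger_gap(),env.read_wrist_force(),env.read_clock())
snap('top','top1');snap('side','side1')
E
```

```text
top card 498 [ 0.45194238 -0.01712102  0.06159611] ((451.97406005859375, -16.75860595703125), (54.680477142333984, 56.06092071533203), 72.31488800048828)
side card 338 [ 0.45099441 -0.0155823   0.05939294] ((451.49652099609375, -16.679309844970703), (55.76286315917969, 53.85232162475586), 71.20414733886719)
yaw 8.55 mid mouth [0.4516013  0.20799504] 436 rms 0.0011552380767505495
[0.14919468 0.4516013  0.20799504]
yaw 8.43 mid mouth [0.45111671 0.2070352 ] 674 rms 0.00105375728468033
[0.14710811 0.45111671 0.2070352 ]
yaw 8.53 mid mouth [0.45144422 0.20745393] 1117 rms 0.001117001343656604
-1 axial -0.104 0.001 flare [15, 14, 14, 20, 23, 21, 0, 0, 0, 0, 0, 0, 0, 0, 0, 0]
0 axial -0.1071 0.0419 flare [14, 13, 15, 12, 7, 20, 24, 8, 7, 7, 12, 7, 9, 10, 9, 7]
1 axial -0.1042 0.0422 flare [17, 18, 9, 13, 10, 20, 23, 8, 6, 7, 7, 7, 11, 8, 9, 10]
-1 axial -0.1045 0.0004 flare [14, 13, 13, 21, 25, 16, 0, 0, 0, 0, 0, 0, 0, 0, 0, 0]
0 axial -0.1049 0.0416 flare [15, 16, 15, 18, 18, 21, 24, 11, 10, 9, 10, 9, 9, 7, 10, 8]
1 axial -0.1055 0.0421 flare [15, 16, 17, 18, 19, 24, 24, 11, 11, 10, 8, 9, 10, 10, 10, 10]
gap 0.013678778383158112
0.013941923045524164 [-0.10680624 -0.18537565 -0.42198931] 5.5667
```

View pics/side1.png

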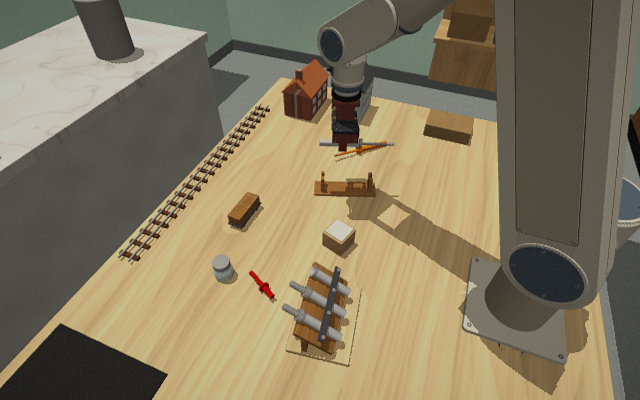

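The rod is held (gap 13.9 mm). The block fit is consistent between the views: yaw 8.5°, 1.1 mm rms, mouth at axial 0 and 105 mm tube length. Next is a pre-insertion pose, where I check the rod's true axis and tip against the tube.

```bash
cat >> h.py <<'E'
S=np.radians(35); byaw,bx,by=np.load('blk.npy')
A=np.array([np.cos(byaw)*np.cos(S),np.sin(byaw)*np.cos(S),np.sin(S)]); Y=np.array([-np.sin(byaw),np.cos(byaw),0]); N=np.cross(A,Y)
M=np.array([bx,by,.105])-.055*Y
def loc(p): return (p-M)@np.array([A,Y,N]).T
def shaft(n,f):
    """shaft points as (axial,y,n) in tube frame"""
    im,d=snap(n,f);P=pts(n,d)-[0,0,{'top':.0016,'side':-.0006}[n]]; sat=cv2.cvtColor(im,cv2.COLOR_RGB2HSV)[...,1]
    L=loc(P); return L[(d>.1)&(sat<70)&(abs(L[...,1])<.02)&(abs(L[...,2])<.02)&(L[...,0]>.005)]
E
python3 - <<'E'
from h import *
env.movep(*tool(M+.26*A,byaw,S)); env.servo_line(tool(M+.183*A,byaw,S)[0],feed=.1); env.wait(.3)
print(env.read_ee_pos()-tool(M+.183*A,byaw,S)[0],env.read_finger_gap(),env.read_clock())
for n in("top","side"):
    L=shaft(n,n+'2'); l=L[L[:,0]<.15]; print(n,len(l),'tip',L[:,0].min())
    for a in np.arange(.03,.15,.01):
        k=l[(l[:,0]>=a)&(l[:,0]<a+.01)]
        if len(k): print('  %.3f n%d y[%.4f %.4f] N[%.4f %.4f]'%(a,len(k),k[:,1].min(),k[:,1].max(),k[:,2].min(),k[:,2].max()))
    c=np.vstack([shaft(n,n+'2b')]) if 0 else l
    from scipy.optimize import least_squares
    k=l[(l[:,0]<.118)]
    o=least_squares(lambda p:np.hypot(k[:,1]-p[0]-p[1]*(k[:,0]-.08),k[:,2]-p[2]-p[3]*(k[:,0]-.08))-.004,[0,0,0,0],loss='soft_l1',f_scale=.002); print('  axis y,N at .08 (mm), slopes(deg)',o.x[[0,2]]*1e3,np.degrees(o.x[[1,3]]))
a=cv2.imread('pics/top2.png')[180:300,140:300];b=cv2.imread('pics/side2.png')[190:370,240:400]
cv2.imwrite('pics/c2.png',np.hstack([cv2.resize(a,(400,300)),cv2.resize(b,(400,450))[:300]]))
E
```

```text
[3.03180760e-04 4.00649881e-05 2.51733098e-04] 0.013587147104022756 8.4833
top 77 tip 0.0408431121390729
  0.040 n10 y[-0.0028 0.0028] N[0.0010 0.0050]
  0.050 n10 y[-0.0030 0.0027] N[0.0018 0.0055]
  0.060 n11 y[-0.0030 0.0034] N[0.0015 0.0056]
  0.070 n12 y[-0.0028 0.0031] N[0.0006 0.0042]
  0.080 n10 y[-0.0028 0.0023] N[0.0006 0.0042]
  0.090 n9 y[-0.0022 0.0028] N[0.0013 0.0056]
  0.100 n11 y[-0.0031 0.0026] N[0.0016 0.0051]
  0.110 n2 y[-0.0002 0.0015] N[0.0032 0.0045]
  0.130 n2 y[-0.0142 -0.0116] N[-0.0000 0.0052]
  axis y,N at .08 (mm), slopes(deg) [-0.08406644 -0.07242191] [0.66724759 0.13622532]
side 98 tip 0.041408851886582956
  0.040 n12 y[-0.0001 0.0040] N[-0.0010 0.0048]
  0.050 n12 y[0.0006 0.0038] N[-0.0021 0.0055]
  0.060 n9 y[0.0006 0.0047] N[-0.0011 0.0049]
  0.070 n12 y[-0.0006 0.0039] N[-0.0011 0.0041]
  0.080 n13 y[0.0002 0.0046] N[-0.0004 0.0051]
  0.090 n13 y[-0.0007 0.0042] N[-0.0006 0.0045]
  0.100 n14 y[-0.0021 0.0041] N[-0.0020 0.0050]
  0.110 n12 y[-0.0011 0.0040] N[-0.0010 0.0051]
  0.130 n1 y[-0.0058 -0.0058] N[0.0135 0.0135]
  axis y,N at .08 (mm), slopes(deg) [-0.24293834  0.16635037] [ 0.96619449 -0.99571602]
```

View pics/c2.png

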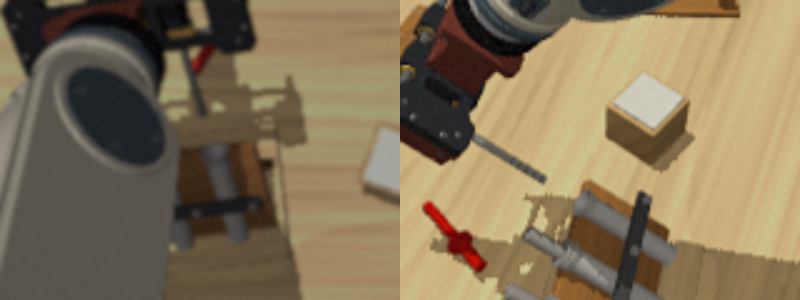

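The rod is collinear with the tube: offset under 0.3 mm, under 1°, tip about 41 mm out at px (545,180) in the crop. I'm inserting it with a force guard.

Run:
```python
from h import *
f0=env.read_wrist_force()
def rep(t): print(t,'tip depth mm',((env.read_ee_pos()-tool(M+.143*A,byaw,S)[0])@A*1e3).round(2),'F axial/lat',loc(env.read_wrist_force()-f0+M).round(2),env.read_finger_gap().__round__(4),env.read_clock())
rep('start')
h=env.servo_line(tool(M+.059*A,byaw,S)[0],feed=.05,max_force=10);rep(h)
if not h:
    h=env.servo_line(tool(M+.045*A,byaw,S)[0],feed=.012,max_force=8);rep(h)
env.wait(.4);rep('end')
L=shaft('side','side3');shaft('top','top3')
im=cv2.imread('pics/side3.png')[220:370,240:400];cv2.imwrite('pics/c3.png',cv2.resize(im,(640,600)))
```

```text
start tip depth mm 40.17 F axial/lat [0. 0. 0.] 0.0138 8.5833Traceback (most recent call last):
  File "<stdin>", line 5, in <module>
cell.Unreachable: the arm cannot follow that straight line within its joint ranges
```

Run:
```python
from h import *
print(np.round(env.read_joint_pos(),3))
for s in(.26,.183,.15,.12,.09,.07,.053,.045):
    p,r=tool(M+s*A,byaw,S)
    r2=(R.from_euler('xyz',r)*R.from_euler('z',np.pi)).as_euler('xyz')
    o=[s]
    for rr in (r,r2):
        q=env.ik(p,rr); o.append(None if q is None else np.round(q,3))
    print(*o)
# tilt options at s=.053
for ds in(-7,-5,-3,0,5,):
  for dy in(-6,0,6):
    Sx=S+np.radians(ds);yw=byaw+np.radians(dy);Ax=np.array([np.cos(yw)*np.cos(Sx),np.sin(yw)*np.cos(Sx),np.sin(Sx)])
    q=env.ik(*tool(M+.05*Ax,yw,Sx)); print(ds,dy,None if q is None else np.round(q,3))
```

```text
[ 0.302  0.325  2.031 -0.458  0.199  2.147]
0.26 [ 0.284  0.338  1.871 -0.238  0.334  1.907] [ 0.284  0.338  1.871 -0.238  0.334 -1.235]
0.183 [ 0.302  0.325  2.032 -0.458  0.199  2.147] [ 0.302  0.325  2.032 -0.458  0.199 -0.995]
0.15 [ 0.312  0.327  2.098 -0.695  0.146  2.394] [ 0.312  0.327  2.098 -0.695  0.146 -0.748]
0.12 None [ 0.321  0.334  2.156 -1.119  0.109 -0.312]
0.09 None None
0.07 [ 0.34   0.357  2.25   4.157  0.128 -2.425] [0.34  0.357 2.25  4.157 0.128 0.716]
0.053 [ 0.347  0.369  2.282  3.942  0.158 -2.202] [0.347 0.369 2.282 3.942 0.158 0.94 ]
0.045 [ 0.351  0.375  2.296  3.866  0.174 -2.121] [0.351 0.375 2.296 3.866 0.174 1.02 ]
-7 -6 None
-7 0 None
-7 6 None
-5 -6 None
-5 0 None
-5 6 None
-3 -6 None
-3 0 None
-3 6 None
0 -6 [ 0.383  0.375  2.279  4.255  0.214 -2.394]
0 0 [ 0.348  0.371  2.287  3.912  0.164 -2.17 ]
0 6 [ 0.312  0.369  2.291  3.396  0.133 -1.775]
5 -6 [ 0.405  0.389  2.326  3.919  0.33  -2.039]
5 0 [ 0.362  0.386  2.336  3.621  0.299 -1.868]
5 6 [ 0.316  0.384  2.341  3.285  0.283 -1.661]
```

The straight line runs through the wrist singularity, because joint 5 falls below its range. The cure is to put the rod back in the cradle and regrip it with the hand tilted relative to the rod. I'll check reachability along the whole path first.

```bash
cat >> h.py <<'E'
def toolg(pos,yaw,slope,g,flip=0):
    """as tool, hand leaning by g towards the rod's handle end"""
    Rr=R.from_euler('xyz',[0,-slope,yaw]); Rt=Rr*R.from_euler('y',g)*R.from_euler('x',np.pi)
    return np.asarray(pos)-Rt.apply([0,0,.061]),(Rt*R.from_euler('z',np.pi*flip)).as_euler('xyz')
O=np.array([.5196,-.2161,.055]); RY=np.radians(20.4); CARD=np.array([.4517,-.0168,.06])
E
python3 - <<'E'
from h import *
for g in(15,20,25,30):
  for fl in(0,1):
    G=np.radians(g); print('g',g,'flip',fl); f=lambda p,t:print('  ',t,None if (q:=env.ik(*p)) is None else np.round(q,2))
    f(toolg(O,RY,0,G,fl),'cradle'); f(toolg(O+[0,0,.13],RY,0,G,fl),'cradle up')
    for s in(.26,.183,.12,.09,.053,.045): f(toolg(M+s*A,byaw,S,G,fl),s)
    for y in(0,-20): 
        yy=np.radians(y); f(toolg(CARD+[.143*np.cos(yy),.143*np.sin(yy),.03],yy,0,G,fl),'card yaw%d'%y)
E
```

```text
g 15 flip 0
   cradle [-0.33  0.68  1.73 -0.2   0.94  1.02]
   cradle up [-0.33  0.5   1.69 -0.18  1.17  0.97]
   0.26 [ 0.27  0.39  1.7  -0.06  0.71  1.73]
   0.183 [ 0.28  0.36  1.87 -0.08  0.57  1.77]
   0.12 [ 0.3   0.35  2.   -0.12  0.45  1.81]
   0.09 [ 0.31  0.35  2.06 -0.14  0.39  1.85]
   0.053 [ 0.32  0.35  2.13 -0.18  0.31  1.9 ]
   0.045 [ 0.32  0.36  2.15 -0.2   0.3   1.92]
   card yaw0 [-0.04  0.69  1.6  -0.01  1.11  1.53]
   card yaw-20 [-0.16  0.68  1.62  0.06  1.1   1.73]
g 15 flip 1
   cradle [-0.33  0.68  1.73 -0.2   0.94 -2.12]
   cradle up [-0.33  0.5   1.69 -0.18  1.17 -2.17]
   0.26 [ 0.27  0.39  1.7  -0.06  0.71 -1.41]
   0.183 [ 0.28  0.36  1.87 -0.08  0.57 -1.37]
   0.12 [ 0.3   0.35  2.   -0.12  0.45 -1.33]
   0.09 [ 0.31  0.35  2.06 -0.14  0.39 -1.29]
   0.053 [ 0.32  0.35  2.13 -0.18  0.31 -1.24]
   0.045 [ 0.32  0.36  2.15 -0.2   0.3  -1.22]
   card yaw0 [-0.04  0.69  1.6  -0.01  1.11 -1.61]
   card yaw-20 [-0.16  0.68  1.62  0.06  1.1  -1.41]
g 20 flip 0
   cradle [-0.31  0.71  1.69 -0.25  1.03  1.07]
   cradle up [-0.31  0.53  1.65 -0.22  1.25  1.01]
 
[... 2151 characters left out ...]
5  1.72]
   0.053 [ 0.29  0.41  1.97 -0.02  0.68  1.73]
   0.045 [ 0.29  0.41  1.99 -0.02  0.66  1.73]
   card yaw0 [-0.04  0.81  1.43 -0.02  1.43  1.54]
   card yaw-20 [-0.17  0.8   1.45  0.09  1.41  1.71]
g 30 flip 1
   cradle [-0.26  0.78  1.6  -0.32  1.22 -2.01]
   cradle up [-0.26  0.61  1.57 -0.3   1.41 -2.08]
   0.26 [ 0.26  0.48  1.51 -0.01  1.06 -1.46]
   0.183 [ 0.27  0.44  1.7  -0.01  0.92 -1.45]
   0.12 [ 0.28  0.42  1.83 -0.02  0.81 -1.43]
   0.09 [ 0.28  0.41  1.9  -0.02  0.75 -1.42]
   0.053 [ 0.29  0.41  1.97 -0.02  0.68 -1.41]
   0.045 [ 0.29  0.41  1.99 -0.02  0.66 -1.41]
   card yaw0 [-0.04  0.81  1.43 -0.02  1.43 -1.6 ]
   card yaw-20 [-0.17  0.8   1.45  0.09  1.41 -1.43]
```

Run:
```python
from h import *
G=np.radians(20)
env.servo_line(tool(M+.26*A,byaw,S)[0],feed=.15)
env.movep(*tool(O+[0,0,.13],RY,0)); env.wait(.2)
env.servo_line(tool(O+[0,0,.03],RY,0)[0],feed=.15)
print('down',env.servo_line(tool(O,RY,0)[0],feed=.05,max_force=12),(env.read_ee_pos()-tool(O,RY,0)[0])*1e3)
env.grip(.06,5); env.servo_line(tool(O+[0,0,.1],RY,0)[0],feed=.2)
shaft('top','top4');shaft('side','side4')
env.movep(*toolg(O+[0,0,.1],RY,0,G)); 
print('re',env.servo_line(toolg(O,RY,0,G)[0],feed=.12,max_force=12))
env.grip(0,45);print(env.read_finger_gap())
env.servo_line(toolg(O+[0,0,.13],RY,0,G)[0],feed=.12);print(env.read_finger_gap(),env.read_clock())
env.movep(*toolg(M+.26*A,byaw,S,G)); env.servo_line(toolg(M+.183*A,byaw,S,G)[0],feed=.1); env.wait(.3)
from scipy.optimize import least_squares
for n in("top","side"):
    L=shaft(n,n+'5'); k=L[L[:,0]<.118]; print(n,len(k),'tip',L[:,0].min())
    o=least_squares(lambda p:np.hypot(k[:,1]-p[0]-p[1]*(k[:,0]-.08),k[:,2]-p[2]-p[3]*(k[:,0]-.08))-.004,[0,0,0,0],loss='soft_l1',f_scale=.002); print('  axis y,N at .08 (mm), slopes(deg)',o.x[[0,2]]*1e3,np.degrees(o.x[[1,3]]))
print(env.read_finger_gap(),env.read_clock())
b=cv2.imread('pics/side5.png')[190:370,240:400];cv2.imwrite('pics/c5.png',cv2.resize(b,(640,600)))
```

```text
down True [ 0.62396949 -0.48588848 -0.10994132]
re False
0.013493105537791419
0.013301541749140324 17.5167
top 81 tip 0.042566541782261415
  axis y,N at .08 (mm), slopes(deg) [0.41982657 0.00049063] [1.47414096 0.63944924]
side 92 tip 0.041961144709899194
  axis y,N at .08 (mm), slopes(deg) [ 0.15489143 -0.27996857] [-0.26800834 -0.35222898]
0.013677854357566502 20.4333
```

View pics/c5.png

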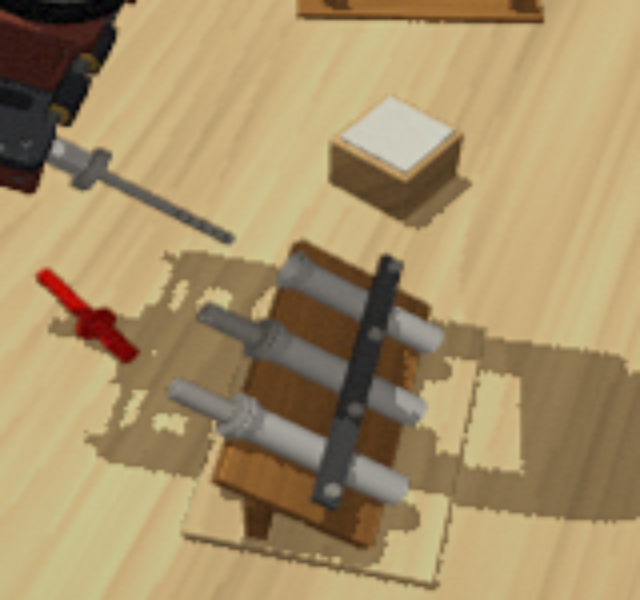

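The regrip is good: the rod is collinear (within 0.5 mm and about 1°), with its tip at crop (232,240) ahead of the open right mouth (290,268). Inserting now.

Run:
```python
from h import *
G=np.radians(20); f0=env.read_wrist_force(); T=lambda s:toolg(M+s*A,byaw,S,G)[0]
def rep(t): print(t,'origin axial mm',(53+(env.read_ee_pos()-T(.053))@A*1e3).round(2),'F axial/lat',loc(env.read_wrist_force()-f0+M).round(2),round(env.read_finger_gap(),4),env.read_clock())
rep('start')
h=env.servo_line(T(.060),feed=.05,max_force=10);rep(h)
if not h:
    h=env.servo_line(T(.043),feed=.012,max_force=8);rep(h)
env.wait(.4);rep('end')
snap('side','side6');snap('top','top6')
im=cv2.imread('pics/side6.png')[220:370,240:400];cv2.imwrite('pics/c6.png',cv2.resize(im,(640,600)))
```

```text
start origin axial mm 183.15 F axial/lat [0. 0. 0.] 0.0137 20.4333
False origin axial mm 60.2 F axial/lat [-0.66 -0.4  -0.12] 0.0135 23.0417
True origin axial mm 52.7 F axial/lat [2.07 0.77 1.33] 0.0136 23.8667
end origin axial mm 52.69 F axial/lat [ 4.55 -0.34  2.15] 0.0138 24.2667
```

View pics/c6.png

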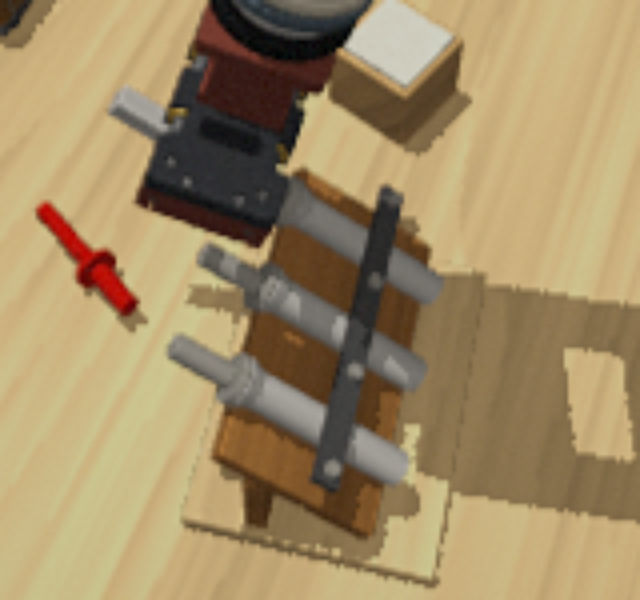

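The collar stopped at axial 52.7 mm (53 expected), with the hand at the mouth and both pins undisturbed. I'll press once more to confirm a hard stop, then withdraw and move over the card.

Run:
```python
from h import *
G=np.radians(20); T=lambda s:toolg(M+s*A,byaw,S,G)[0]
f0=env.read_wrist_force(); here=env.read_ee_pos()
print(env.servo_line(here-.002*A,feed=.008,max_force=8)); env.wait(.3)
print('moved mm',(env.read_ee_pos()-here)@A*1e3,'dF',(env.read_wrist_force()-f0)@A,env.read_clock())
print('out',env.servo_line(T(.175),feed=.06,max_force=20)); env.servo_line(T(.27),feed=.15)
print(env.read_finger_gap(),env.read_clock())
c=lambda h:toolg(CARD+[.143,0,h],0.,0.,G)
env.movep(*c(.10)); env.wait(.3); env.servo_line(c(.035)[0],feed=.08); env.wait(.5)
print(env.read_clock(),env.read_finger_gap())
for n in("top","side"):
    im,d=snap(n,n+'7'); P=pts(n,d)-[0,0,{'top':.0016,'side':-.0006}[n]]; sat=cv2.cvtColor(im,cv2.COLOR_RGB2HSV)[...,1]
    q=P[(d>.1)&(sat<70)&(P[...,2]>.078)&(P[...,2]<.125)&(abs(P[...,1]-CARD[1])<.03)&(P[...,0]>.4)&(P[...,0]<.535)]
    print(n,len(q),'tip x',q[:,0].min())
    for a in(.45,.47,.49,.51): k=q[abs(q[:,0]-a)<.01]; print('  ',a,len(k),k[:,1:].min(0),k[:,1:].max(0))
a=cv2.imread('pics/top7.png')[100:300,150:350];b=cv2.imread('pics/side7.png')[180:370,210:400]
cv2.imwrite('pics/c7.png',np.hstack([cv2.resize(a,(400,400)),cv2.resize(b,(400,400))]))
```

```text
False
moved mm -0.1910281259767723 dF 5.048098477974345 25.0083
out False
0.013638517330661088 28.0167
30.7333 0.01411666745541799Traceback (most recent call last):
  File "<stdin>", line 14, in <module>
    return umr_minimum(a, axis, None, out, keepdims, initial, where)
ValueError: zero-size array to reduction operation minimum which has no identity
```

Run:
```python
from h import *
n='side'; im,d=snap(n,n+'8'); P=pts(n,d)+[0,0,.0006]; sat=cv2.cvtColor(im,cv2.COLOR_RGB2HSV)[...,1]
q=P[(d>.1)&(sat<90)&(P[...,2]>.07)&(P[...,2]<.125)&(abs(P[...,1]-CARD[1])<.03)&(P[...,0]>.4)&(P[...,0]<.535)]
print(len(q),'tip x',q[:,0].min() if len(q) else None)
for a in(.45,.47,.49,.51):
    k=q[abs(q[:,0]-a)<.01]
    if len(k): print('  ',a,len(k),k[:,1:].min(0),k[:,1:].max(0))
print(env.read_finger_gap(),env.read_qd().round(4) if hasattr(env.read_qd(),'round') else env.read_qd(),env.read_clock())
b=im[180:370,210:400,::-1];t=np.load('pics/top7.npz')['im'][100:300,150:350,::-1]
cv2.imwrite('pics/c8.png',np.hstack([cv2.resize(t,(400,400)),cv2.resize(b,(400,400))]))
```

```text
93 tip x 0.45223888113208793
   0.45 9 [-0.01727379  0.0934648 ] [-0.0121104   0.09961401]
   0.47 24 [-0.01927395  0.09285574] [-0.01216002  0.09925525]
   0.49 23 [-0.01906511  0.09214369] [-0.01139937  0.09986323]
   0.51 20 [-0.01862643  0.09358401] [-0.0115068   0.10064628]
0.014019482738782603 [-0.0009  0.0015  0.0009  0.0003  0.0011 -0.0011] 30.8333
```

View pics/c8.png

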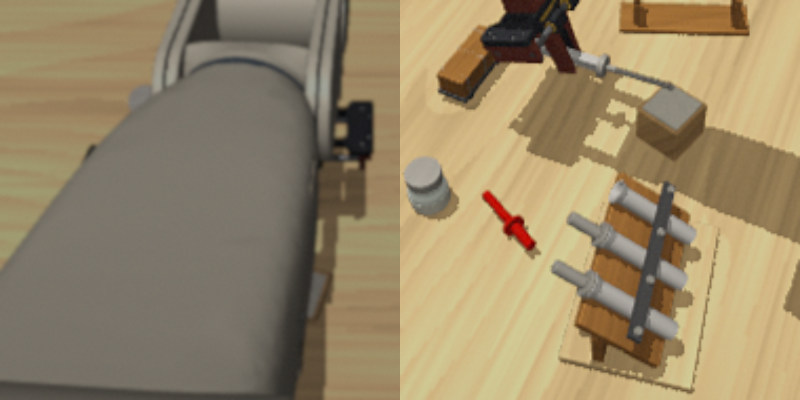

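The rod is level. Its tip measures (0.452, -0.016, 0.095), against the card's middle at (0.452, -0.017, 0.060). Both pins are seated, and the wagon and pot are untouched.

```bash
python3 -c "
from cell import env
env.hand_in(); print(env.read_clock())"
```

```text
the job is handed in; nothing more can be done
the job is handed in; nothing more can be done
```

I slid the gauge rod into the empty right tube until its collar stopped on the mouth, drew it out, and handed the job in with the rod held level above the card.

- **Setback:** The first straight insertion was refused because the arm's wrist could not follow that line, and nothing moved. I put the rod back in its cradle, regripped it with the hand tilted 20°, and the same line then worked.
- **Insertion:** The hand stopped at 52.7 mm from the mouth, where 53 mm was expected. A second light push moved it only 0.2 mm for 5 N more, so the stop was firm. The readings I took showed axial pushes of roughly 10 N or less.
- **Final pose:** From the side camera, the tip is about 1 mm from the card's middle and 35 mm above it. The rod is level to within about a degree, the arm is essentially still, and the grip gap is 14.0 mm.
- **Other objects:** In the last side picture both pins are seated and the wagon and glue pot look undisturbed.
- **Failed check:** The planned top-camera check of the final pose was not possible, because the arm blocked that view. The final tip position therefore rests on one camera plus the arm's own position reading.
- **Time:** The clock read about 31 s of the 51 s allowed just before hand-in.

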